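# Park the carousel's lock plunger and swing the batteries round

### The arm

A 7-joint arm with a two-finger parallel gripper is mounted at the origin on the work surface. World frame = base frame: x ahead of the robot, y to its left, z up, the work surface at z = 0. Lengths are in m, angles in rad, forces in N, time in s.
With the tool pointing down it reaches from about 0.425 to 0.925 m from the base axis. Payload 6.8 kg.
Tool frame: the origin (TCP) lies midway between the tips of the shut fingers; the grasp point (between the pads) lies 19 mm behind it; x points along the fingers, y is the direction in which the jaws open and shut, and the axes are right-handed (so a half turn about x gives the same grasp; the last joint's range is limited). The gripper opens to 85 mm and grips with 20 to 120 N. Pads are 22 mm wide; open, the fingers measure 114 mm over their backs; the gripper's body (76 mm by 85 mm) begins 54 mm behind the grasp point. The pads swing forward as they close: fully open they stand 13 mm farther back than shut.
Start: joints at [1.194, 0.477, 0.022, 1.555, -0.011, 1.109, -0.083], TCP at [0.179, -0.651, 0.231] pointing down, gripper open.
Joint ranges: [-2.96, 2.96], [-0.34, 2.1], [-1.41, 1.46], [0.24, 2.44], [-1.37, 4.51], [0.17, 1.92], [-2.96, 2.96]. Speed limits (rad/s): [2.39, 2.39, 3.14, 3.14, 3.14, 3.14, 3.14].

### API

Orientations are given as a rotation vector (axis times angle).
In Python, from bench import r, viewer, nets gives the robot as it stands.
- The arm moves only by the shell command python3 -m pendant 'ROWS' [FORCE]. ROWS is JSON, one flat list of numbers, 5 for each row, row after row: the finger opening in mm, from 0 to 85.4, then the shift along the tool's x, y, z in mm, then the turn about the tool's x in rad. A call has 1 to 20 rows; each row shifts and turns the commanded pose from where the row before left it, along the tool's axes as they then stand; what a row does not reach is not made up. A row lasts 1/8 s, in which the tool goes at most 62.5 mm and 10.7 degrees, less where a joint would pass 70% of its speed; a pose out of reach is approached as far as the arm can. A call with a gripper value outside its range is refused whole. The fingers move at their own pace and stop on an object; FORCE is the grip in N (left out, the last holds). Time passes only in rows, so rows that do not move let the fingers close. It gives the time, the measured TCP pose, the force and the opening at its end, in the units of the state.
- r.get_obs(): the state, without advancing time (a new reading comes with each control period).
- viewer.grab_frame(name): name is "side" or "top" or "wrist"; returns (picture, depth): 384x512x3 uint8, red, green, blue; 384x512 float32, m along the optical axis (not along the pixel's ray), 0 where there is no reading.
- viewer.calibration(name): a dict with "mtx" (3x3 intrinsics, pixels), "world_to_cam" (4x4, takes a point from world to camera coordinates). Camera axes: x right, y up, looking along -z (the intrinsics and any distortion apply to the point x, -y, -z); pixel columns grow to the right and rows downward; lengths in m; the calibration is good to about 2 mm. The wrist camera is an equidistant fisheye: a pixel r from the principal point sees the ray r / f radians off the axis. A picture is of the moment at which its call begins: read the wrist's pose just before it. calibration takes no time and is no camera call; for the wrist camera it gives the pose at the moment of the call.
- r.hand_in(): hands the job in, once; it reports no verdict.
Trained networks look in the newest picture that a camera, given by its name, has taken for a name from the list of things; names that differ only in an ending like _2 or _b are one class to them, and where a whole thing is asked for, a point or a joint stands for the part that bears it (a point fixed in the world has none). Each returns a list of dicts, best first, with "score" (0 to 1); they miss things now and then, are a little off and sometimes report something else, mostly with a low value. They report only what shows in the picture. A call takes as long as a camera call. They do not tell look-alikes from the thing itself.
- nets.look_for(name, camera): "location" ([x, y, z] in m, in world coordinates, good to about 4 mm: the middle of the surface that is visible of it).
- nets.silhouettes(name, camera): "mask" (384x512 bool, what is visible of it).
The state is a dict: "clock": time; "joints": joint angles; "qvel": joint speeds; "tau": joint torques, N m; "tcp_pos": TCP position; "orientation": TCP orientation; "contact_force": force on the tool from outside, world axes, zero at the start; "moment": the same for the moment, N m; "grip_width": finger opening in m.
Only numpy, scipy, OpenCV 4.12 (cv2) and the standard library are available. Lean on these libraries where they do the work, as an engineer would, in place of code of your own. Each camera call takes 0.05 s, during which the arm holds its last target. There are 200 camera calls.

### The job

Pull up the red spring-loaded lock knob on the little carousel, twist it anticlockwise and let it down into its brass rest notch so that it stays up by itself, without forcing the mechanism. Then, by its white post, swing the carousel round anticlockwise to its stop so the battery tray comes to the room side, with both batteries still lying in the tray, the knob still parked and the caddy, elephant and pot left alone.

Things in the scene. Friction and masses are not known exactly. Their poses are not given: they have to be found in the camera images.
- dock: Fixed dark-wood base disc, 240 mm across, with an aluminium bracket at its +y rim. Origin on the work surface under the carousel's centre, z up. The knob's vertical axis is at x 0, y +95 mm in this frame; the bracket's flat top, 58 mm across round that axis, is 52 mm above the work surface and carries the cam ring, whose top is at 66 mm. Inside the bracket is the pull stop
- ring (a point): Top of the cam ring, 52 mm across, on the knob axis; fixed. One rest notch (brass floor, 9.2 mm wide for the 6 mm tongue, 4 mm deep) lies at a twist of 0.70 to 1.50, different each time and not measured: find it by feel or sight. The tongue drops in within about 0.06 rad of its middle. After it comes flat land for over 1 rad; before it a land 6 mm wide, then open ring where the knob springs back to locked
- handle: The plunger's red knob, with a square tongue (6 by 6 mm, reaching 25 mm from the axis along this body's +x, under the grip bar). Grip bar: 34 mm long in x, 14 mm thick in y (pinch across the thickness), from 69 to 105 mm above the work surface when locked. Origin on the knob axis, at work-surface level while locked; it rises with the knob; z up
- knob_grip (a point): Middle of the red grip bar's length and thickness, 14 mm below its top, 91 mm above the work surface while locked; x along the bar and the tongue, y across its 14 mm thickness
- lift (a joint): How far the knob is pulled up, m: 0 locked (its bolt then stands 6 mm deep in a hole of the carousel). Spring about 3 N at 0, 0.4 N more per mm; pull stop at 0.0175. Over 0.013 the tongue clears the ring's lands; standing on a land it reads about 0.0125, seated in the rest notch about 0.009, with the bolt clear of the carousel
- twist (a joint): Turn of the knob, rad, growing anticlockwise from above; about 0 at the start, limits -0.25 and 1.75. An unlifted tongue is stopped by the first land about 0.56 before the notch's middle. The knob turns and lifts easily: over 25 N between the plunger and the ring, pull stop or carousel counts as forcing it
- post_grip (a point): On the axis of the white upright post, 16 mm in diameter, of the carousel, 95 mm from the carousel's centre; the post stands from 30 to 77 mm above the work surface, this point is at 60 mm. Its x and y turn with the carousel
- hub (a point): Point on the carousel's vertical turning axis at the upper face (30 mm above the work surface) of its pale wooden disc, 230 mm across; fixed
- carousel (a joint): Turn of the carousel, rad, anticlockwise from above: 0 stowed and locked, stop at 1.3. It turns with light friction (under 2 N at the post) and stays where left
- tray (a point): Centre of the inner floor, 33 mm above the work surface, of the blue silicone tray fixed on the carousel: 48 by 70 mm outside, 14 mm high, one divider; two side-by-side wells, one battery in each. It lies between hub and post
- battery_a: Loose AA battery, 14.4 mm thick, 50 mm long, lying in one well of the tray; origin at its centre, x along it
- battery_b: Loose AA battery, as the other, in the second well; origin at its centre, x along it
- caddy: Tall aluminium caddy, 88 mm across, with a white and a black remote sticking up, top 209 mm high; loose, leave alone; origin under its centre
- elephant: White ceramic elephant, about 100 mm long, 81 mm high; loose, leave alone; origin under its body
- pot: Small terracotta pot, 68 mm across, 55 mm high; loose, leave alone; origin under its centre
Not all that is in view belongs to the job. Leave any brown look-alike of the battery_a alone.

How it is judged:
By the outcome, as a careful person would: the job done as asked, in the order asked, and still so for the second after the job is handed in, with the robot touching nothing.
It also fails if it takes over 58 s, if anything falls off the work surface, if the arm or the gripper's body presses on something with over 40 N, if the wrist force passes 120 N, or if a joint passes its speed limit or range.

## Working session

There is one attempt and no reset: what is moved stays moved. The work goes in short steps, Python scripts to look and compute and a shell command to move; the robot and the scene stay as the last step left them, time stands still between calls to the robot, and variables do not carry over. Pictures are saved under pics/ and viewed, about 8 in all and at most 12, crops included, and the job is handed in when it is done.

```bash
mkdir -p pics; cat > h.py <<'E'
import numpy as np, cv2
from scipy.spatial.transform import Rotation as R
from bench import r, viewer, nets
def px2w(cam,u,v,depth):
    c=viewer.calibration(cam);K=c["mtx"];T=np.linalg.inv(c["world_to_cam"])
    p=np.array([(u-K[0,2])/K[0,0]*depth,-(v-K[1,2])/K[1,1]*depth,-depth,1]);return (T@p)[:3]
def save(n,p,s=1.0):
    cv2.imwrite("pics/"+n,cv2.resize(p[:,:,::-1],None,fx=s,fy=s,interpolation=cv2.INTER_CUBIC))
E
python3 - <<'E'
from h import *
o=r.get_obs();print({k:np.round(v,3) for k,v in o.items()})
print(R.from_rotvec(o["orientation"]).as_matrix().round(3))
a={}
for c in("top","side"):
    a[c],_=viewer.grab_frame(c)
    for n in("knob_grip","post_grip","tray","handle","dock","battery_a","caddy","elephant","pot"):
        print(c,n,[(np.round(d["location"],3),round(d["score"],2)) for d in nets.look_for(n,c)[:3]])
save("both.png",np.vstack([a["top"],a["side"]]),0.78)
save("top.png",a["top"],1.5)
E
```

```text
{'clock': np.float64(0.0), 'joints': array([ 1.194,  0.478,  0.022,  1.556, -0.011,  1.109, -0.083]), 'qvel': array([ 0.   ,  0.001, -0.001,  0.001, -0.   , -0.001, -0.   ]), 'tau': array([-1.0000e-03, -5.9644e+01,  1.6070e+00, -2.8120e+01,  1.2000e-02,
        9.0000e-03, -0.0000e+00]), 'tcp_pos': array([ 0.179, -0.65 ,  0.23 ]), 'orientation': array([ 2.078,  0.283, -2.079]), 'contact_force': array([ 0.034, -0.384,  0.518]), 'moment': array([-0.041, -0.045, -0.034]), 'grip_width': np.float64(0.085)}
[[-0.001  0.266 -0.964]
 [ 0.002 -0.964 -0.266]
 [-1.    -0.002  0.   ]]
top knob_grip [(array([ 0.559, -0.037,  0.029]), 0.7), (array([0.556, 0.048, 0.108]), 0.44)]
top post_grip [(array([ 0.574, -0.049,  0.031]), 0.65)]
top tray [(array([ 0.569, -0.047,  0.032]), 0.77)]
top handle [(array([0.556, 0.052, 0.102]), 0.62)]
top dock [(array([ 0.559, -0.031,  0.027]), 0.59)]
top battery_a [(array([ 0.351, -0.087,  0.011]), 0.63), (array([0.349, 0.01 , 0.016]), 0.63), (array([ 0.54 , -0.093,  0.047]), 0.53)]
top caddy [(array([0.531, 0.382, 0.142]), 0.68)]
top elephant [(array([ 0.649, -0.319,  0.065]), 0.89), (array([0.53 , 0.382, 0.142]), 0.3)]
top pot [(array([ 0.466, -0.345,  0.034]), 0.92)]
side knob_grip [(array([0.556, 0.038, 0.09 ]), 0.73)]
side post_grip [(array([ 0.563, -0.062,  0.029]), 0.71)]
side tray [(array([ 0.56 , -0.065,  0.03 ]), 0.82)]
side handle [(array([0.557, 0.045, 0.088]), 0.58), (array([0.557, 0.043, 0.09 ]), 0.53)]
side dock [(array([ 0.556, -0.057,  0.025]), 0.78)]
side battery_a [(array([ 0.787, -0.105,  0.015]), 0.57), (array([ 0.344, -0.093,  0.015]), 0.55), (array([ 0.546, -0.075,  0.048]), 0.46)]
side caddy [(array([0.529, 0.374, 0.117]), 0.98)]
side elephant [(array([ 0.637, -0.324,  0.064]), 0.73)]
side pot [(array([ 0.471, -0.326,  0.026]), 0.57)]
```

View pics/top.png

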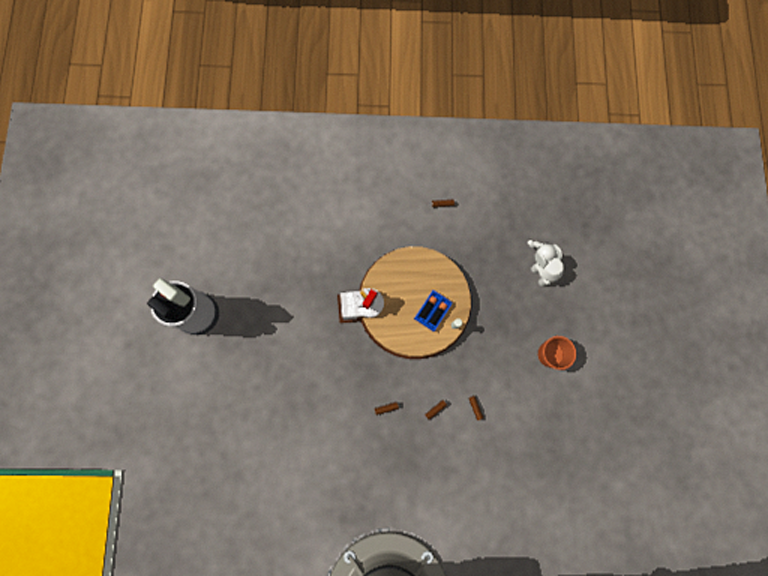

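View pics/both.png

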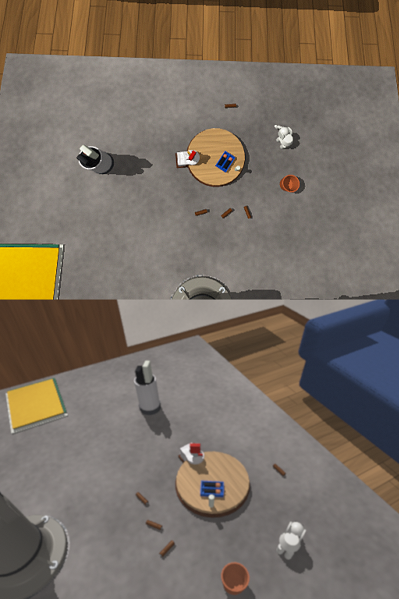

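The top view shows the carousel disc at (416,302), the red knob at (370,298) and the blue tray with its two dark batteries at (434,311). The white post is at (458,323). The brown look-alikes lie loose on the table at (388,408), (437,409), (477,408) and (444,203). The elephant (547,262), pot (557,352) and caddy (180,305) are well clear. I'm moving above the knob so the wrist camera can measure it.

```bash
python3 -m pendant '[85,0,-35.6,-34.2,0, 85,0,-35.6,-34.2,0, 85,0,-35.6,-34.2,0, 85,0,-35.6,-34.2,0, 85,0,-35.6,-34.2,0, 85,0,-35.6,-34.2,0, 85,0,-35.6,-34.2,0, 85,0,-35.6,-34.2,0, 85,0,-35.6,-34.2,0, 85,0,-35.6,-34.2,0, 85,0,-35.6,-34.2,0, 85,0,-35.6,-34.2,0, 85,0,-35.6,-34.2,0, 85,0,-35.6,-34.2,0, 85,0,-35.6,-34.2,0, 85,0,-35.6,-34.2,0, 85,0,0,0,0]'
python3 - <<'E'
from h import *
c=viewer.calibration("wrist");p,d=viewer.grab_frame("wrist")
print(c,r.get_obs()["joints"].round(3))
for n in("knob_grip","post_grip","tray","dock"):
    print(n,[(np.round(q["location"],4),round(q["score"],2)) for q in nets.look_for(n,"wrist")[:3]])
np.savez("w1.npz",p=p,d=d,K=c["mtx"],T=c["world_to_cam"])
save("w1.png",p,1.5)
E
```

```text
clock: 3.12
tcp_pos: [0.5567, 0.0485, 0.2315]
orientation: [2.077, 0.29, -2.074]
contact_force: [-0.9, -1.2, -0.3]
grip_width: 0.0852
{'mtx': array([[297.31863964,   0.        , 253.66500935],
       [  0.        , 297.31863964, 195.16935166],
       [  0.        ,   0.        ,   1.        ]]), 'world_to_cam': array([[ 0.27159715, -0.96240954, -0.0016949 , -0.1044277 ],
       [ 0.9136178 ,  0.25838069, -0.31391391, -0.47926708],
       [ 0.30255167,  0.08370963,  0.94944994, -0.55358424],
       [ 0.        ,  0.        ,  0.        ,  1.        ]])} [ 0.153  0.318 -0.425  1.816  0.149  1.039 -1.628]
knob_grip [(array([0.5641, 0.0431, 0.1042]), 0.72), (array([0.5427, 0.3635, 0.0555]), 0.57), (array([ 0.5805, -0.0248,  0.0311]), 0.26)]
post_grip [(array([ 0.5811, -0.0434,  0.029 ]), 0.68), (array([0.5612, 0.0487, 0.1013]), 0.24)]
tray [(array([ 0.5835, -0.0395,  0.03  ]), 0.61)]
dock [(array([ 0.5783, -0.0291,  0.0302]), 0.77)]
```

View pics/w1.png

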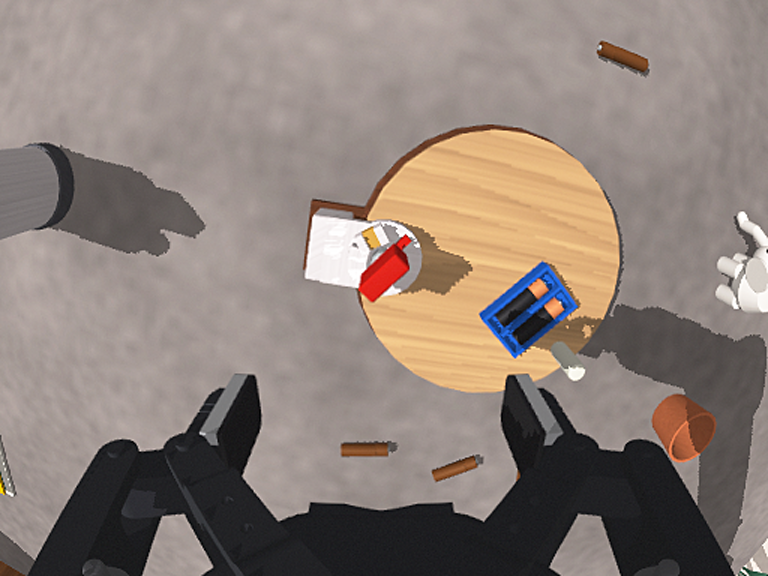

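The wrist view shows the red bar at (385,270) with its tongue at (405,242), the brass notch at (372,238), the tray with both batteries at (530,308) and the post top at (575,372). Next I'm turning these into world positions.

```bash
cat >> h.py <<'E'
def fish(d,K,T,u,v,dep=None):
    f=K[0,0];x=(u-K[0,2]);y=(v-K[1,2]);rr=np.hypot(x,y)+1e-9;t=rr/f
    z=d[v.astype(int),u.astype(int)] if dep is None else dep
    s=np.tan(t)*z/rr
    P=np.stack([x*s,-y*s,-z*np.ones_like(s),np.ones_like(s)])
    return (np.linalg.inv(T)@P)[:3].T
def fitc(q):
    A=np.c_[2*q,np.ones(len(q))];s=np.linalg.lstsq(A,(q**2).sum(1),rcond=None)[0];return s[:2],np.sqrt(s[2]+s[:2]@s[:2])
def scan(p,d,K,T):
    vv,uu=np.mgrid[0:384,0:512];W=fish(d,K,T,uu.ravel().astype(float),vv.ravel().astype(float)).reshape(384,512,3)
    hsv=cv2.cvtColor(p,cv2.COLOR_RGB2HSV);return W,hsv
E
python3 - <<'E'
from h import *
z=np.load("w1.npz");p,d,K,T=[z[k] for k in("p","d","K","T")]
W,h=scan(p,d,K,T)
H,S,V=h[...,0],h[...,1],h[...,2]
red=((H<6)|(H>174))&(S>150)&(V>80)&(np.hypot(W[...,0]-.56,W[...,1]-.05)<.06)
q=W[red];print("red z pct",np.percentile(q[:,2],[2,25,50,75,98]).round(4))
top=q[q[:,2]>.098];t2=top[:,:2].astype(np.float32)
print("bar top rect",len(t2),cv2.minAreaRect(t2),t2.mean(0))
ton=q[(q[:,2]<.078)];print("low red",len(ton),ton.mean(0),ton)
br=(H>12)&(H<28)&(S>140)&(np.hypot(W[...,0]-.58,W[...,1]-.06)<.035)&(W[...,2]>.05)
print("brass",W[br].mean(0),br.sum(),W[br].std(0), np.argwhere(br).mean(0))
# disc
disc=(np.abs(W[...,2]-.03)<.004)&(np.hypot(W[...,0]-.58,W[...,1]+.03)<.16)
cnt=max(cv2.findContours(disc.astype(np.uint8),cv2.RETR_EXTERNAL,cv2.CHAIN_APPROX_NONE)[0],key=len)[:,0]
c=W[cnt[:,1],cnt[:,0],:2];
for _ in range(8):
    o,rad=fitc(c);e=np.abs(np.hypot(*(c-o).T)-rad);c=c[e<max(.003,np.median(e))]
print("disc",o,rad,len(c))
ring=(np.abs(W[...,2]-.066)<.004)&(S<60)&(np.hypot(W[...,0]-.56,W[...,1]-.05)<.045)
print("ring",W[ring].mean(0),ring.sum())
post=(S<60)&(W[...,2]>.07)&(W[...,2]<.085)&(np.hypot(W[...,0]-.53,W[...,1]+.09)<.05)
print("post",W[post].mean(0),post.sum())
cr=p[120:240,190:310];save("w1c.png",cr,5)
E
```

```text
red z pct [0.0589 0.0931 0.105  0.1058 0.1069]
bar top rect 520 ((0.5575380921363831, 0.04688850790262222), (0.013593741692602634, 0.03346223756670952), 59.61844253540039) [0.5586058  0.04711016]
low red 87 [0.57142909 0.04109636 0.06559167] [[0.58033283 0.03671995 0.05687374]
 [0.57903525 0.03749208 0.05726931]
 [0.57994679 0.03681949 0.06083775]
 [0.57935765 0.03522314 0.05562738]
 [0.57763855 0.03820649 0.05709057]
 [0.57824702 0.03733894 0.05884495]
 [0.57871815 0.03640139 0.05982917]
 [0.57927883 0.03552713 0.06133772]
 [0.57631661 0.03896419 0.05734099]
 [0.57706228 0.03816515 0.05981932]
 [0.57718172 0.03702307 0.05881975]
 [0.57764878 0.03608103 0.05976166]
 [0.57794722 0.03504109 0.05975843]
 [0.57837633 0.03408458 0.06049539]
 [0.5750103  0.03972929 0.05767138]
 [0.57550656 0.03878725 0.05873973]
 [0.57584015 0.03776327 0.05892878]
 [0.57619178 0.03675062 0.05921679]
 [0.57690372 0.03595355 0.06149379]
 [0.5768612  0.03470972 0.05960786]
 [0.57732062 0.03377013 0.06049859]
 [0.5775022  0.03265399 0.05983912]
 [0.57381988 0.04054956 0.05860621]
 [0.57427133 0.03958297 0.0594
[... 1827 characters left out ...]
67 0.07482559]
 [0.56216437 0.05179887 0.07553952]
 [0.56107374 0.05256014 0.07644537]
 [0.55968854 0.05325198 0.07613877]
 [0.55841478 0.05397104 0.07629365]
 [0.55721187 0.05470497 0.07672831]
 [0.55481385 0.05628024 0.07366593]
 [0.55592558 0.05542286 0.07683776]
 [0.55338273 0.05698722 0.07329004]
 [0.554709   0.05615402 0.07721534]
 [0.55340976 0.05687172 0.07728329]
 [0.55088536 0.0583222  0.07770612]
 [0.54835069 0.05993648 0.07443311]]
brass [0.5722525  0.06038554 0.06230957] 98 [0.00346663 0.00314917 0.00164903] [158.14285714 246.90816327]
disc [ 0.56915561 -0.04785966] 0.11266611575444009 243
ring [0.56286551 0.06257167 0.06664833] 362
post [ 0.51821654 -0.12574616  0.07618655] 142
```

View pics/w1c.png

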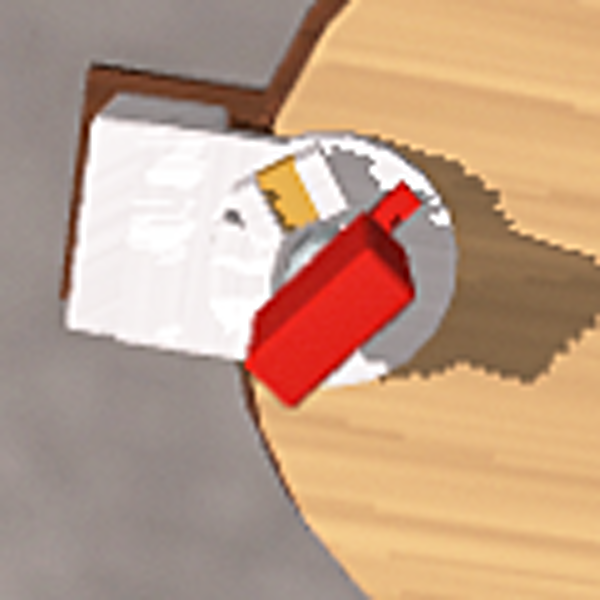

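```bash
python3 -m pendant '[85,10,0,0,0.134, 85,10,0,0,0.134, 85,10,0,0,0.134, 60,10,0,0,0.134, 50,10,0,0,0.134, 50,10,0,0,0.136, 50,0,1,-1.5,0, 50,0,0,0,0]' 30
cat > kn.py <<'E'
from h import *
c=viewer.calibration("wrist");p,d=viewer.grab_frame("wrist");K,T=c["mtx"],c["world_to_cam"]
o=r.get_obs();M=R.from_rotvec(o["orientation"]).as_matrix()
print("clk",o["clock"],"tcp",o["tcp_pos"].round(4),"yaw tool y",np.degrees(np.arctan2(M[1,1],M[0,1])).round(1),"x",M[:,0].round(3),"j",o["joints"].round(2),"w",o["grip_width"])
W,h=scan(p,d,K,T);H,S,V=h[...,0],h[...,1],h[...,2]
red=((H<6)|(H>174))&(S>150)&(V>60)&(np.hypot(W[...,0]-.56,W[...,1]-.05)<.06)
q=W[red];zt=np.percentile(q[:,2],90);t2=q[q[:,2]>zt-.006][:,:2].astype(np.float32)
print("top z",zt,cv2.minAreaRect(t2),len(t2))
br=(H>12)&(H<28)&(S>140)&(np.hypot(W[...,0]-.56,W[...,1]-.05)<.032)&(W[...,2]>.05)
b=W[br];print("brass",b.mean(0).round(4),len(b),np.degrees(np.arctan2(b[:,1]-.0469,b[:,0]-.5575)).round(0)[::6])
E
python3 kn.py
```

```text
clock: 4.38
tcp_pos: [0.5566, 0.0412, 0.1718]
orientation: [-1.92, 0.527, 1.919]
contact_force: [-0.3, 0.5, 0.0]
grip_width: 0.05
clk 4.425 tcp [0.5566 0.0414 0.1719] yaw tool y -120.7 x [ 0.001 -0.    -1.   ] j [ 0.03  0.37 -0.26  1.88  0.12  0.91 -2.4 ] w 0.04985699515675685
top z 0.10628529873817216 ((0.5580235123634338, 0.04648221656680107), (0.012907736003398895, 0.033078618347644806), 59.29997634887695) 728
brass [0.5711 0.06   0.0628] 109 [36. 37. 40. 35. 42. 36. 46. 41. 34. 46. 42. 50. 46. 42. 52. 48. 53. 49.
 58.]
```

```bash
python3 -m pendant '[40,20,-5.1,1.6,0, 40,20,0,0,0, 40,20,0,0,0, 40,18,0,0,0, 40,0,0,0,0, 40,0,0,0,0]' 30; python3 kn.py
```

```text
clock: 5.18
tcp_pos: [0.5581, 0.0473, 0.0939]
orientation: [-1.919, 0.528, 1.918]
contact_force: [0.4, 0.6, 0.1]
grip_width: 0.0398
clk 5.225 tcp [0.5582 0.0474 0.0941] yaw tool y -120.8 x [ 0.001  0.    -1.   ] j [-0.    0.47 -0.25  1.94  0.16  0.75 -2.45] w 0.04008882357605937
top z 0.10615353193618883 ((0.5579405426979065, 0.04624802991747856), (0.013467902317643166, 0.033825527876615524), 58.51556396484375) 1494
brass [0.571  0.0603 0.0627] 189 [38. 39. 41. 38. 43. 39. 35. 45. 42. 35. 47. 44. 42. 35. 47. 45. 39. 49.
 48. 45. 40. 52. 49. 47. 53. 49. 48. 53. 50. 56. 55. 56.]
```

```bash
python3 -m pendant '[40,10,0.7,-0.4,0, 40,10.5,0,0,0, 40,0,0,0,0, 14,0,0,0,0, 10,0,0,0,0, 10,0,0,0,0, 10,0,0,0,0]' 30; python3 -c "
from h import *
o=r.get_obs();print(o['tcp_pos'],o['contact_force'],o['moment'],o['grip_width'])"
```

```text
clock: 6.1
tcp_pos: [0.558, 0.047, 0.0731]
orientation: [-1.919, 0.527, 1.918]
contact_force: [1.2, 2.2, -1.6]
grip_width: 0.0135
[0.55802571 0.04699729 0.0730587 ] [ 1.18700338  2.21841601 -1.56621798] [ 0.50784101 -0.30264905  0.00864772] 0.013521569366160254
```

```bash
python3 -m pendant '[10,-3,0,0,0, 10,-3,0,0,0, 10,-3,0,0,0, 10,-3,0,0,0, 10,-2,0,0,0, 10,-1,0,0,0, 10,0,0,0,0]'; python3 kn.py
```

```text
clock: 6.98
tcp_pos: [0.5578, 0.0469, 0.0876]
orientation: [-1.919, 0.527, 1.918]
contact_force: [3.8, 2.1, -9.3]
grip_width: 0.0137
clk 7.025 tcp [0.5578 0.0469 0.0876] yaw tool y -120.8 x [ 0.001  0.001 -1.   ] j [-0.    0.48 -0.25  1.94  0.17  0.74 -2.45] w 0.01328627301999018
top z 0.12056217319913227 ((0.5575134754180908, 0.04646588861942291), (0.013836253434419632, 0.03462431579828262), 59.90679931640625) 1885
brass [0.5709 0.0604 0.0626] 197 [40. 39. 36. 40. 36. 40. 37. 46. 42. 38. 34. 45. 42. 35. 48. 45. 44. 38.
 48. 45. 44. 50. 49. 48. 45. 52. 50. 48. 54. 50. 54. 53. 56.]
```

```bash
python3 -m pendant '[10,0,0,0,-0.1, 10,0,0,0,-0.1, 10,0,0,0,-0.1, 10,0,0,0,-0.1, 10,0,0,0,-0.1, 10,0,0,0,-0.1, 10,0,0,0,0]'; python3 kn.py
```

```text
clock: 7.9
tcp_pos: [0.5579, 0.0469, 0.0875]
orientation: [2.19, 0.071, -2.188]
contact_force: [4.6, 4.4, -9.5]
grip_width: 0.0136
clk 7.95 tcp [0.5579 0.0469 0.0875] yaw tool y -86.4 x [ 0.001  0.001 -1.   ] j [ 0.11  0.5  -0.39  1.93  0.27  0.76 -1.94] w 0.01382945739822808
top z 0.12051835102138427 ((0.5574003458023071, 0.04665062204003334), (0.03522413969039917, 0.013790990225970745), 4.439322471618652) 1895
brass [0.572  0.0608 0.0622] 281 [34. 41. 40. 42. 46. 36. 40. 47. 38. 45. 38. 46. 39. 48. 41. 51. 44. 37.
 50. 42. 33. 47. 40. 52. 44. 35. 49. 41. 53. 47. 36. 50. 42. 54. 46. 35.
 50. 40. 53. 44. 32. 49. 37. 52. 58. 49. 52.]
```

```bash
python3 -m pendant '[10,0,0,0,-0.1, 10,0,0,0,-0.1, 10,0,0,0,-0.1, 10,0,0,0,-0.1, 10,0,0,0,-0.1, 10,0,0,0,-0.1, 10,0,0,0,-0.1, 10,0,0,0,0, 10,0,0,0,0]'; cat >> kn.py <<'E'
print(o["contact_force"].round(1),o["moment"].round(2))
b2=b[:,:2].astype(np.float32);print(cv2.minAreaRect(b2),b[:,2].min(),b[:,2].max()) if len(b) else 0
save("k%.0f.png"%(o["clock"]*100),p[60:300,130:400],3)
E
python3 kn.py; ls pics
```

```text
clock: 9.07
tcp_pos: [0.5579, 0.0469, 0.0875]
orientation: [1.776, 0.713, -1.774]
contact_force: [4.5, 4.8, -9.4]
grip_width: 0.0136
clk 9.125 tcp [0.5579 0.0469 0.0875] yaw tool y -46.3 x [ 0.001  0.001 -1.   ] j [ 0.24  0.53 -0.56  1.92  0.38  0.79 -1.34] w 0.013447368685440015
top z 0.12055767575507986 ((0.5579036474227905, 0.0474853478372097), (0.03447060286998749, 0.014213355258107185), 43.890010833740234) 1916
brass [0.5751 0.0619 0.0608] 185 [51. 43. 34. 44. 36. 47. 39. 50. 42. 34. 44. 36. 48. 40. 52. 44. 36. 47.
 39. 50. 41. 33. 44. 34. 34. 33. 32. 31. 30. 29. 28.]
[  5.    3.7 -10.4] [ 1.04 -1.23  0.01]
((0.5718700289726257, 0.06009959802031517), (0.012799395248293877, 0.008545500226318836), 43.237728118896484) 0.05234391247785372 0.06423621403013713
both.png
k912.png
top.png
w1.png
w1c.png
```

```bash
python3 -m pendant '[10,1,0,0,0.0, 10,1,0,0,0, 10,0.7,0,0,0, 10,0,0,0,0]'; python3 -c "
from h import *
o=r.get_obs();print(o['tcp_pos'],o['contact_force'],o['moment'],o['grip_width'])"
```

```text
clock: 9.62
tcp_pos: [0.558, 0.0469, 0.0849]
orientation: [1.776, 0.713, -1.773]
contact_force: [5.1, 4.2, -8.4]
grip_width: 0.0135
[0.55796518 0.04691301 0.08490662] [ 5.10980344  4.17487009 -8.41288506] [ 9.52666170e-01 -1.20666402e+00  4.46334869e-04] 0.013536468992844997
```

```bash
python3 -m pendant '[10,0.9,0,0,0, 10,0.9,0,0,0, 10,0.5,0,0,0, 10,0,0,0,0]'; python3 kn.py
```

```text
clock: 10.12
tcp_pos: [0.558, 0.047, 0.0827]
orientation: [1.776, 0.713, -1.773]
contact_force: [4.2, 3.4, -7.4]
grip_width: 0.0137
clk 10.175 tcp [0.558  0.0469 0.0827] yaw tool y -46.3 x [ 0.001  0.001 -1.   ] j [ 0.24  0.54 -0.55  1.93  0.39  0.78 -1.34] w 0.013617623573055923
top z 0.11573938808580807 ((0.5577664971351624, 0.04707040265202522), (0.034570157527923584, 0.01422068290412426), 44.98625183105469) 1910
brass [0.5751 0.0615 0.0609] 159 [52. 44. 36. 47. 39. 49. 42. 34. 44. 37. 48. 40. 52. 44. 36. 50. 42. 36.
 35. 35. 34. 32. 31. 31. 31. 59. 27.]
[ 3.9  4.2 -7.2] [ 0.96 -1.12 -0.04]
((0.5719147324562073, 0.06005193665623665), (0.013057194650173187, 0.008859345689415932), 42.71742248535156) 0.0538811317357695 0.06384277959939993
```

```bash
python3 -m pendant '[10,0.5,0,0,0, 14,0,0,0,0, 20,0,0,0,0, 40,0,0,0,0, 40,0,0,0,0, 40,-15,0,0,0, 40,-25,0,0,0, 40,-30,0,0,0, 40,-25,0,0,0, 40,0,0,0,0]'; python3 kn.py; ls pics
```

```text
clock: 11.42
tcp_pos: [0.5591, 0.0469, 0.1802]
orientation: [1.779, 0.71, -1.77]
contact_force: [0.1, -0.5, -0.6]
grip_width: 0.0402
clk 11.475 tcp [0.5581 0.0465 0.1787] yaw tool y -46.3 x [ 0.002 -0.    -1.   ] j [ 0.29  0.41 -0.61  1.86  0.29  0.96 -1.26] w 0.04000034641330756
top z 0.11527155443761164 ((0.5580888390541077, 0.047177866101264954), (0.03280600905418396, 0.013550003990530968), 44.65660858154297) 724
brass [0.575  0.0604 0.061 ] 56 [52. 40. 46. 34. 40. 35. 34. 33. 31. 27.]
[ 0.2 -0.5 -1.3] [0.02 0.02 0.06]
((0.5744134187698364, 0.05868970602750778), (0.015797076746821404, 0.007197784259915352), 72.24684143066406) 0.05437693037883462 0.0641938106332165
both.png
k1018.png
k1148.png
k912.png
top.png
w1.png
w1c.png
```

```bash
python3 -m pendant '[40,0,16.2,24.7,0, 40,0,16.2,24.7,0, 40,0,16.2,24.7,0, 40,0,16.2,24.7,0, 40,0,16.2,24.7,0, 40,0,16.1,24.6,0, 40,0,0,0,-0.11, 40,0,0,0,-0.119, 40,0,0,0,0, 40,0,0,0,0]' 20
cat > po.py <<'E'
from h import *
c=viewer.calibration("wrist");p,d=viewer.grab_frame("wrist");K,T=c["mtx"],c["world_to_cam"]
o=r.get_obs();M=R.from_rotvec(o["orientation"]).as_matrix()
print("clk",o["clock"],"tcp",o["tcp_pos"].round(4),"yaw tool y",np.degrees(np.arctan2(M[1,1],M[0,1])).round(1),"j",o["joints"].round(2),"w",o["grip_width"],o["contact_force"].round(1))
W,h=scan(p,d,K,T);H,S,V=h[...,0],h[...,1],h[...,2]
post=(S<70)&(W[...,2]>.073)&(W[...,2]<.082)&(np.hypot(W[...,0]-o["tcp_pos"][0],W[...,1]-o["tcp_pos"][1])<.04)
q=W[post];print("post top",len(q),q[:,:2].mean(0).round(4),np.ptp(q[:,:2],axis=0).round(3) if len(q) else 0)
if len(q):print(cv2.minEnclosingCircle(q[:,:2].astype(np.float32)))
save("p%.0f.png"%(o["clock"]*100),p,1.5)
E
python3 po.py; ls pics
```

```text
clock: 12.72
tcp_pos: [0.5172, -0.126, 0.1769]
orientation: [1.623, 0.877, -1.624]
contact_force: [-0.1, -0.7, 0.4]
grip_width: 0.04
clk 12.775 tcp [ 0.5174 -0.126   0.177 ] yaw tool y -33.3 j [ 0.63  0.37 -0.62  1.92  0.27  0.93 -0.7 ] w 0.04004527070580078 [-0.4 -0.3  0.7]
post top 256 [ 0.5176 -0.1272] [0.016 0.015]
((0.5171321034431458, -0.12782809138298035), 0.007867288775742054)
both.png
k1018.png
k1148.png
k912.png
p1278.png
top.png
w1.png
w1c.png
```

```bash
python3 -m pendant '[40,20,0.9,1.4,0, 40,25,0,0,0, 40,25,0,0,0, 40,25,0,0,0, 40,20,0,0,0, 40,12,0,0,0, 40,0,0,0,0, 20,0,0,0,0, 12,0,0,0,0, 12,0,0,0,0, 12,0,0,0,0]' 20; python3 po.py
```

```text
clock: 14.15
tcp_pos: [0.5182, -0.1278, 0.0511]
orientation: [1.622, 0.876, -1.62]
contact_force: [-1.1, 0.2, 6.4]
grip_width: 0.0152
clk 14.2 tcp [ 0.5183 -0.1278  0.0511] yaw tool y -33.2 j [ 0.54  0.55 -0.53  2.    0.43  0.7  -0.83] w 0.015101368772742792 [-0.7  0.7  6.6]
post top 1420 [ 0.52   -0.1245] [0.037 0.031]
((0.5207628011703491, -0.12291926145553589), 0.021548109129071236)
```

View pics/p1278.png

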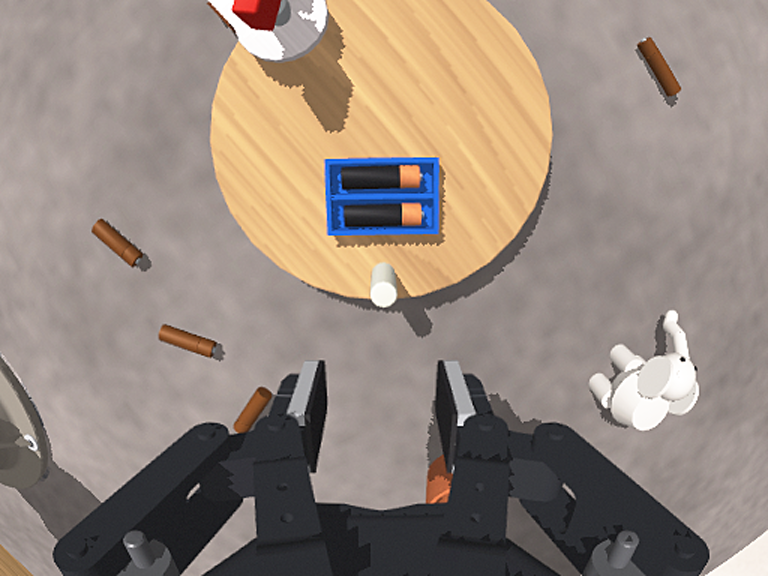

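The view shows the post at (384,285), both batteries in the tray at (382,178) and (382,215), and the knob parked at (255,10). The post is now gripped, so I'm starting the swing.

```bash
python3 -m pendant '[12,0,3,-0.05,-0.03, 12,0,5,-0.1,-0.05, 12,0,6.2,-0.2,-0.065, 12,0,6.2,-0.2,-0.065, 12,0,6.2,-0.2,-0.065, 12,0,6.2,-0.2,-0.065, 12,0,6.2,-0.2,-0.065, 12,0,6.2,-0.2,-0.065, 12,0,0,0,0]'; python3 -c "
from h import *
o=r.get_obs();print(o['tcp_pos'],o['contact_force'],o['grip_width'],o['joints']);v=o['tcp_pos'][:2]-[.569,-.048];print(np.hypot(*v),np.degrees(np.arctan2(v[1],v[0])))"
```

```text
clock: 15.32
tcp_pos: [0.561, -0.1421, 0.0511]
orientation: [1.29, 1.155, -1.286]
contact_force: [0.4, 1.4, 6.1]
grip_width: 0.015
[ 0.56102629 -0.14213761  0.05112175] [0.37728058 1.43670411 6.1471487 ] 0.01500030558295476 [ 0.61875819  0.63390905 -0.63244968  1.8923207   0.51840216  0.7819279
 -0.40653474]
0.09447470673567455 -94.84155277902157
```

```bash
python3 -m pendant '[12,0,6.2,-0.2,-0.065, 12,0,6.2,-0.2,-0.065, 12,0,6.2,-0.2,-0.065, 12,0,6.2,-0.2,-0.065, 12,0,6.2,-0.2,-0.065, 12,0,6.2,-0.2,-0.065, 12,0,6.2,-0.2,-0.065, 12,0,6.2,-0.2,-0.065, 12,0,6.2,-0.2,-0.065, 12,0,6.2,-0.2,-0.065, 12,0,5,-0.2,-0.055, 12,0,3,-0.1,-0.03, 12,0,0,0,0]'; python3 -c "
from h import *
o=r.get_obs();print(o['tcp_pos'],o['contact_force'],o['grip_width']);v=o['tcp_pos'][:2]-[.569,-.048];print(np.hypot(*v),np.degrees(np.arctan2(v[1],v[0])))"
```

```text
clock: 16.95
tcp_pos: [0.6262, -0.1235, 0.0512]
orientation: [0.738, 1.443, -0.735]
contact_force: [-1.2, 3.7, 6.8]
grip_width: 0.0156
[ 0.62622059 -0.12345702  0.05115432] [-1.20542322  3.71368052  6.79776142] 0.015583757790350442
0.0946993065780133 -52.82622025832263
```

```bash
for i in 1; do python3 -m pendant '[12,0,2,0,-0.02, 12,0,2,0,-0.02, 12,0,1,0,-0.01, 12,0,0,0,0]'; done; python3 -c "
from h import *
o=r.get_obs();M=R.from_rotvec(o['orientation']).as_matrix();print(M.T@o['contact_force']);v=o['tcp_pos'][:2]-[.569,-.048];print(np.hypot(*v),np.degrees(np.arctan2(v[1],v[0])))"
```

```text
clock: 17.45
tcp_pos: [0.6298, -0.1205, 0.0511]
orientation: [0.699, 1.456, -0.697]
contact_force: [-2.2, 2.7, 7.4]
grip_width: 0.0149
[-7.35982541  0.02459416 -3.51415665]
0.09467363152642638 -50.01619521501185
```

```bash
python3 -m pendant '[12,0,1,0,-0.01, 12,0,1,0,-0.01, 12,0,0,0,0]';  python3 -c "
from h import *
o=r.get_obs();M=R.from_rotvec(o['orientation']).as_matrix();print(M.T@o['contact_force']);v=o['tcp_pos'][:2]-[.569,-.048];print(np.hypot(*v),np.degrees(np.arctan2(v[1],v[0])))"
```

```text
clock: 17.82
tcp_pos: [0.6313, -0.1193, 0.0511]
orientation: [0.684, 1.462, -0.681]
contact_force: [-3.0, 3.4, 7.3]
grip_width: 0.0153
[-7.26998496 -0.12882036 -4.5970136 ]
0.09470632929830634 -48.86209408327598
```

```bash
python3 -m pendant '[12,0,1,0,-0.01, 12,0,1,0,-0.01, 12,0,0,0,0]';  python3 -c "
from h import *
o=r.get_obs();M=R.from_rotvec(o['orientation']).as_matrix();print(M.T@o['contact_force']);v=o['tcp_pos'][:2]-[.569,-.048];print(np.hypot(*v),np.degrees(np.arctan2(v[1],v[0])))"
```

```text
clock: 18.2
tcp_pos: [0.6328, -0.1181, 0.0511]
orientation: [0.668, 1.467, -0.666]
contact_force: [-2.7, 3.0, 7.6]
grip_width: 0.0149
[-7.63790197 -0.0602758  -4.00281932]
0.09472756062001314 -47.6980320448671
```

```bash
python3 -m pendant '[12,0,1,0,-0.01, 12,0,1,0,-0.01, 12,0,0,0,0]';  python3 -c "
from h import *
o=r.get_obs();M=R.from_rotvec(o['orientation']).as_matrix();print(M.T@o['contact_force']);v=o['tcp_pos'][:2]-[.569,-.048];print(np.hypot(*v),np.degrees(np.arctan2(v[1],v[0])))"
```

```text
clock: 18.58
tcp_pos: [0.633, -0.1178, 0.0511]
orientation: [0.652, 1.473, -0.654]
contact_force: [-6.8, 2.2, 11.2]
grip_width: 0.0148
[-11.22699292  -3.59248652  -6.28116576]
0.09475596859006713 -47.48828416330442
```

```bash
python3 -m pendant '[18,0,0,0,0, 30,0,0,0,0, 40,0,0,0,0, 40,0,0,0,0, 40,-15,0,0,0, 40,-25,0,0,0, 40,-30,0,0,0, 40,-40,0,0,0, 40,-45,0,0,0, 40,-45,0,0,0, 40,0,0,0,0]'; sed -i 's/<.04)/<.06)/' po.py; python3 po.py; ls -t pics|head -1
python3 - <<'E'
from h import *
K={}
for c in("top","side"):
    p,d=viewer.grab_frame(c);K[c]=p
    for n in("handle","battery_a","caddy","elephant","pot"):
        print(c,n,[(np.round(q["location"],3),round(q["score"],2)) for q in nets.look_for(n,c)[:6]])
save("end.png",np.hstack([K["top"][130:280,180:400],K["side"][130:280,180:400]]),1.8)
E
```

```text
clock: 19.95
tcp_pos: [0.6369, -0.1175, 0.2568]
orientation: [0.653, 1.462, -0.649]
contact_force: [0.1, 0.5, -0.3]
grip_width: 0.04
clk 20.0 tcp [ 0.6356 -0.118   0.2541] yaw tool y 42.2 j [ 0.72  0.57 -0.94  1.56  0.48  1.25  0.45] w 0.04017795239264638 [-0.3  0.6 -0. ]
post top 154 [ 0.6313 -0.1179] [0.015 0.015]
((0.6314850449562073, -0.1183779165148735), 0.007881957106292248)
p2000.png
top handle [(array([0.556, 0.052, 0.114]), 0.61), (array([ 0.633, -0.312,  0.015]), 0.49)]
top battery_a [(array([ 0.588, -0.071,  0.048]), 0.61), (array([ 0.357, -0.17 ,  0.017]), 0.5), (array([0.352, 0.011, 0.016]), 0.47), (array([ 0.35 , -0.091,  0.014]), 0.4)]
top caddy [(array([0.532, 0.382, 0.139]), 0.7)]
top elephant []
top pot [(array([ 0.468, -0.347,  0.03 ]), 0.95), (array([ 0.632, -0.31 ,  0.018]), 0.66)]
side handle []
side battery_a [(array([ 0.785, -0.106,  0.012]), 0.68), (array([ 0.345, -0.094,  0.014]), 0.61), (array([ 0.349, -0.177,  0.01 ]), 0.61), (array([ 0.601, -0.089,  0.045]), 0.59), (array([0.349, 0.007, 0.01 ]), 0.56), (array([ 0.584, -0.074,  0.049]), 0.46)]
side caddy [(array([0.526, 0.376, 0.114]), 0.62), (array([ 0.555, -0.063,  0.029]), 0.16)]
side elephant [(array([ 0.636, -0.325,  0.064]), 0.7)]
side pot [(array([ 0.47 , -0.327,  0.029]), 0.85), (array([ 0.6  , -0.09 ,  0.044]), 0.33)]
```

View pics/p2000.png

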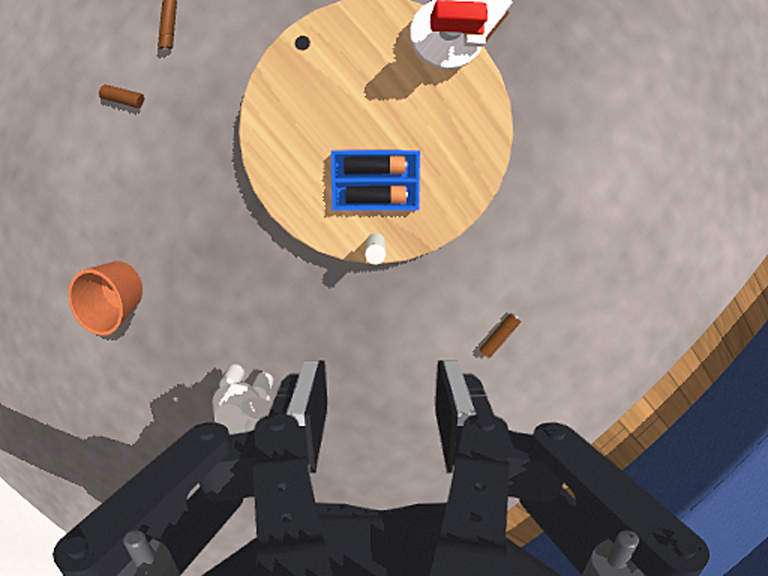

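```bash
python3 -c "
from h import *
z=np.load('w1.npz');K=z['K'];p,d=viewer.grab_frame('wrist');T=viewer.calibration('wrist')['world_to_cam']
W,h=scan(p,d,K,T);H,S=h[...,0],h[...,1]
red=((H<6)|(H>174))&(S>150)&(np.hypot(W[...,0]-.56,W[...,1]-.05)<.04);q=W[red];print(len(q),np.percentile(q[:,2],[50,80,90,98]))
q=q[q[:,2]>.112];print(len(q),cv2.minAreaRect(q[:,:2].astype(np.float32)) if len(q) else 0)"
```

```text
763 [0.1133328  0.11474547 0.11519972 0.11576855]
447 ((0.5574297308921814, 0.04611484706401825), (0.03388028219342232, 0.014061199501156807), 42.82162094116211)
```

The view shows the tray turned with both batteries lying in it, at (375,165) and (375,195). The post is at (375,250), the bolt hole is uncovered at (302,42), and the knob is still parked at (460,18). I'm handing in.

```bash
python3 -c "
from bench import r
print(r.hand_in())"
```

```text
the job is handed in; nothing more can be done
None
```

The knob is parked in its brass notch, the carousel is at its anticlockwise stop, and the job was handed in at about 20 s of the 58 s allowed.

- **Knob:** I lifted it about 14.5 mm, twisted it about 1.3 rad anticlockwise and let it down into the notch. The pull on the wrist stayed around 10 N, about what the spring should give. After the swing, the bar top was 9 mm above its locked height and still turned to the notch.
- **Carousel:** I swung it round by the post until it stopped moving, where the sideways force rose to only a few newtons. The last wrist picture gives a turn of about 1.30 rad.
- **Batteries:** Both still lie in the tray in the last picture.
- **Left alone:** The caddy and pot are where they were at the start. The elephant matches its starting place in the side view. The last top view missed the elephant and the last side view missed the knob, but both show in the last wrist picture.
- **Discrepancy:** One rotate-and-descend move drifted about 5 mm before the knob was touched, and I corrected it before gripping.

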